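# Feed a furniture-leg nut into the setting jig

### The arm

A 6-joint arm with a two-finger parallel gripper is mounted at the origin on the work surface. World frame = base frame: x ahead of the robot, y to its left, z up, the work surface at z = 0. Lengths are in m, angles in rad, forces in N, time in s.
With the tool pointing down it reaches from about 0.35 to 0.975 m from the base axis. Payload 4.9 kg.
Tool frame: the origin (TCP) lies midway between the tips of the shut fingers; the grasp point (between the pads) lies 19 mm behind it; z points along the fingers, y is the direction in which the jaws open and shut (so a half turn about z gives the same grasp; the last joint's range is limited). The gripper opens to 85 mm and grips with 20 to 120 N. Pads are 22 mm wide; open, the fingers measure 114 mm over their backs; the gripper's body (76 mm by 85 mm) begins 54 mm behind the grasp point. The pads swing forward as they close: fully open they stand 13 mm farther back than shut.
Start: joints at [-1.311, 0.053, 1.613, -0, 1.476, -0.119], TCP at [0.231, -0.581, 0.231] pointing down, gripper open.
Joint ranges: [-3.01, 3.01], [-1.01, 2.22], [0.06, 2.58], [-1.02, 4.17], [0.09, 2.62], [-3.14, 3.14]. Speed limits (rad/s): [2.57, 2.57, 3.14, 3.14, 3.14, 3.14].

### API

Orientations are given as [roll, pitch, yaw] about the fixed x, y, z axes, in that order (R = Rz(yaw) Ry(pitch) Rx(roll)).
In Python, from cell import goto, movel, set_joints, gripper_to, hold, solve_ik, snapshot, get_calibration, MotionError, sign_off, spot_in, get_clock, get_joint_positions, get_joint_velocities, get_joint_torque, get_eef_pos, get_orientation, get_contact_force, get_wrist_torque, get_finger_gap gives the robot as it stands. The module is installed in compiled form; this text tells all that it offers. Calls block until the motion is done:
- goto(position, orientation): joint-space move of the TCP to a pose.
- movel(position, rotation=None, speed=0.15, until_force=None): straight line of the TCP; rotation=None keeps the orientation; speed is the mean speed in m/s. With until_force (N) it stops when the force on the tool has changed by that much, and returns True; else False.
- set_joints(angles): joint-space move.
- gripper_to(opening, grip_force=None): opening from 0.0 (shut) to 1.0 (fully open); grip_force is the grip in N (None keeps the last); returns when the fingers have stopped.
- hold(seconds).
- solve_ik(position, orientation): joint angles nearest the present ones, or None.
- snapshot(name): name is "scene" or "top" or "wrist"; returns (picture, depth): 384x512x3 uint8, red, green, blue; 384x512 float32, m along the optical axis (not along the pixel's ray), 0 where there is no reading.
- get_calibration(name): a dict with "vfov" (degrees; the focal length in pixels is half the picture's height over the tangent of half this angle, whatever the lens; pixels are square), "cx", "cy" (the principal point, pixels), "rvec" (rotation vector, rad) and "tvec" (3), from world to camera coordinates, as OpenCV has them. Camera axes: x right, y down, z forward; pixel columns grow to the right and rows downward; lengths in m; the calibration is good to about 2 mm. A picture is of the moment at which its call begins: read the wrist's pose just before it. get_calibration takes no time and is no camera call; for the wrist camera it gives the pose at the moment of the call.
A pose or a line that the arm cannot do raises MotionError and nothing moves.
- sign_off(): hands the job in, once; it reports no verdict.
Trained networks look in the newest picture that a camera, given by its name, has taken for a name from the list of things; names that differ only in an ending like _2 or _b are one class to them, and where a whole thing is asked for, a point or a joint stands for the part that bears it (a point fixed in the world has none). Each returns a list of dicts, best first, with "p" (0 to 1); they miss things now and then, are a little off and sometimes report something else, mostly with a low value. They report only what shows in the picture. A call takes as long as a camera call.
- spot_in(camera, thing): "box" ([centre column, centre row, width, height] in pixels, round what is visible of it).
Readings, each from a call of its own:
- get_clock(): time.
- get_joint_positions(): joint angles.
- get_joint_velocities(): joint speeds.
- get_joint_torque(): joint torques, N m.
- get_eef_pos(): TCP position.
- get_orientation(): TCP orientation.
- get_contact_force(): force on the tool from outside, world axes, zero at the start.
- get_wrist_torque(): the same for the moment, N m.
- get_finger_gap(): opening from 0.0 (shut) to 1.0 (fully open).
Only numpy, scipy, OpenCV 4.12 (cv2) and the standard library are available. Lean on these libraries where they do the work, as an engineer would, in place of code of your own. Each camera call takes 0.05 s, during which the arm holds its last target.

### The job

Gently nudge the loose round nut over the jig's steel bed, without lifting it off the bed, through the funnel and along the channel until it drops into the pocket in the bed. Then press it straight down, still gently, until it is fully home on the pocket's stiff pad, let go, and leave the washer, the chair leg and the screwdriver where they are.

Things in the scene. Friction and masses are not known exactly. Their poses are not given: they have to be found in the camera images.
- jig: Fixed setting jig on the table (table top z = 0). Origin: on the table top, below the channel's mouth, on its centre line; x is the feed direction, z up. Flat steel bed, top 28 mm above the table; on it 4 mm thick aluminium guide plates (tops 32 mm up). Side cheeks at y = +-63 to 75 mm, also 32 mm high. Fingers must never bear on the nut with more than 25 N: the parts mar easily.
- mouth (a point): Point on the bed's top (28 mm above the table) at the channel's mouth, on its centre line; axes as the jig's. The channel between the guide plates is 35 mm wide, straight, from here to 140 mm along x. Towards -x two slanted guides open like a funnel over 40 mm to 100 mm width.
- apron (a point): Point on the bed's top 80 mm before the mouth (-x): middle of the open apron on which the nut starts, 100 mm wide between its edge plates, from 120 to 40 mm before the mouth, open at its rear; axes as the jig's.
- channel_mid (a point): Point on the bed's top on the centre line, 80 mm past the mouth. One round pocket, 35 mm across, lies on this line; the bed is adjustable along x, so the pocket's centre may lie up to 25 mm to either side of this point (not measured: find it by feel or by eye). The nut falls 6 mm into it onto a rubber pad and then stands 14 mm above the bed, held by the pocket's wall.
- channel_end (a point): Point on the bed's top on the centre line, 140 mm past the mouth: far end of the channel. The pocket's pad stays put until pressed with about 5 N, then sinks 5 mm to its stop and stays down. Pad and stop rest on a stiff spring: under load all gives 1 mm more per 4 N (at most 6 mm) and springs back. Home and let go, the nut's top is 9 mm above the bed, its centre 27 mm above the table.
- nut_center (a point): The loose nut: a plain round steel disc with a dark threaded hole in its top, 32 mm across, 20 mm thick, 55 to 110 g, lying flat on the apron, free to slide. This point is its centre, half-way up, 10 mm above whatever it lies on; z up through its hole. Push it slowly (25 mm/s or less): the pocket's wall, which stops it, is rigid.
- washer_center (a point): Bystander: a small flat steel washer 24 mm across, 4 mm thick, lying on a guide plate beside the far end of the channel; the point is its centre. Must not be moved by more than 15 mm.
- leg_center (a point): Bystander: a tapered wooden chair leg 150 mm tall, 42 mm across at the top, 24 mm at its foot, standing on the table beside the jig on the robot's far side; the point is half-way up. Must not be moved by more than 30 mm or knocked over.
- screwdriver_center (a point): Bystander: a screwdriver with a red handle lying on the table to the robot's left; the point lies near its middle. Must not be moved by more than 30 mm.

How it is judged:
On the way:
1. the nut has dropped into the pocket: it lies flat there, its centre less than 34 mm above the table (on the bed it is 38 mm) (x of nut_center in the frame of jig between 0.045 and 0.115 m and y of nut_center in the frame of jig between -0.006 and 0.006 m and z of nut_center in the frame of jig below 0.034 m and angle between nut_center's own z axis and vertical below 0.1 rad and linear speed of nut below 0.02 m/s), for 0.2 s.
At the end, for the whole second after the job is handed in: The nut lies flat (within 0.1 rad) and at rest in the channel's pocket (within 6 mm of the channel's centre line), pressed home on the pad: its centre no more than 28.5 mm above the table (fully home is 27 mm) (x of nut_center in the frame of jig between 0.045 and 0.115 m and y of nut_center in the frame of jig between -0.006 and 0.006 m and z of nut_center in the frame of jig between 0.0245 and 0.0285 m and angle between nut_center's own z axis and vertical below 0.1 rad and linear speed of nut below 0.02 m/s); the robot touches nothing.
It fails at once if the fingers bear on the nut with more than 25 N (contact force between the fingers and nut above 25 N).
It fails at once if the nut is lifted more than 8 mm off the bed (z of nut_center in the frame of jig above 0.046 m).
It fails at once if the washer is moved more than 15 mm (distance of washer_center from where it was at the start of the episode above 0.015 m).
It fails at once if the chair leg is moved more than 30 mm (distance of leg_center from where it was at the start of the episode above 0.03 m).
It fails at once if the screwdriver is moved more than 30 mm (distance of screwdriver_center from where it was at the start of the episode above 0.03 m).
It also fails if it takes over 54 s, if anything falls off the work surface, if the arm or the gripper's body presses on something with over 40 N, if the wrist force passes 120 N, or if a joint passes its speed limit or range.

## Working session

There is one attempt and no reset: what is moved stays moved. The work goes in short steps, each a Python script; the robot and the scene stay as the last script left them, time stands still between calls to the robot, and variables do not carry over. Pictures are saved under pics/ and viewed, and the job is handed in when it is done.

```bash
mkdir -p pics; ls; cat > h.py <<'E'
import numpy as np, cv2
from cell import *
def save(name,fn):
    p,d=snapshot(name); cv2.imwrite('pics/'+fn,cv2.cvtColor(p,cv2.COLOR_RGB2BGR)); np.save('pics/'+fn[:-4]+'.npy',d); return p,d
def cal(name):
    c=get_calibration(name); f=192/np.tan(np.radians(c['vfov'])/2); R=cv2.Rodrigues(np.array(c['rvec'],float))[0]
    return f,c['cx'],c['cy'],R,np.array(c['tvec'],float).ravel()
def ray(C,u,v,z):
    f,cx,cy,R,t=C; o=-R.T@t; d=R.T@np.array([(u-cx)/f,(v-cy)/f,1.]); return o+d*(z-o[2])/d[2]
def proj(C,P):
    f,cx,cy,R,t=C; p=R@np.asarray(P,float)+t; return np.array([cx+f*p[0]/p[2],cy+f*p[1]/p[2]])
def cloud(C,d):
    f,cx,cy,R,t=C; v,u=np.mgrid[:d.shape[0],:d.shape[1]]
    p=np.stack([(u-cx)/f*d,(v-cy)/f*d,d],-1); return (p-t)@R
E
python3 - <<'E'
from h import *
for n in ['scene','top','wrist']:
    save(n,n+'0.png'); print(n,get_calibration(n))
    for t in ['nut','jig','washer','leg','screwdriver']:
        try: print(t,[(np.round(x['box']),round(x['p'],2)) for x in spot_in(n,t+('_center' if t!='jig' else ''))[:2]])
        except Exception as e: print(t,e)
print(get_clock(),get_eef_pos(),get_orientation())
E
```

```text
pics
scene {'vfov': 52.562559788137975, 'cx': 248.52463749156067, 'cy': 190.7140143645588, 'rvec': array([ 1.33296495,  1.93691504, -1.08007333]), 'tvec': array([ 0.06605948, -0.27327116,  1.28918014])}
nut [(array([159., 167.,  12.,  19.]), 0.5)]
jig []
washer []
leg [(array([138., 198.,  31.,  84.]), 0.84)]
screwdriver [(array([377., 252.,  92.,  72.]), 0.65)]
top {'vfov': 43.24849873508018, 'cx': 262.2588763606746, 'cy': 194.02837134893568, 'rvec': array([ 2.19049403, -2.20888557,  0.07420138]), 'tvec': array([0.16030182, 0.61250862, 1.15481745])}
nut []
jig [(array([330., 221., 124.,  71.]), 0.93)]
washer [(array([285., 199.,   6.,   8.]), 0.45)]
leg [(array([331., 150.,  24.,  22.]), 0.92)]
screwdriver [(array([163., 195.,  65.,  55.]), 0.62)]
wrist {'vfov': 70.49030210996757, 'cx': 257.24813991985195, 'cy': 194.66157044964098, 'rvec': array([-2.4105464 ,  1.63523277,  0.22000858]), 'tvec': array([-0.62434199, -0.03440608,  0.37832431])}
nut []
jig []
washer []
leg []
screwdriver []
0.9 [ 0.23113041 -0.58067043  0.2313248 ] [ 3.14157725e+00 -1.35099145e-05  3.78808110e-01]
```

```bash
python3 - <<'E'
import cv2
a=cv2.imread('pics/top0.png'); cv2.imwrite('pics/topcrop.png',cv2.resize(a[130:290,240:420],None,fx=4,fy=4,interpolation=cv2.INTER_CUBIC)[:600])
cv2.imwrite('pics/topcrop.png',cv2.resize(a[130:275,240:430],None,fx=4,fy=4,interpolation=cv2.INTER_CUBIC))
E
```

```text
(no output)
```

View pics/top0.png

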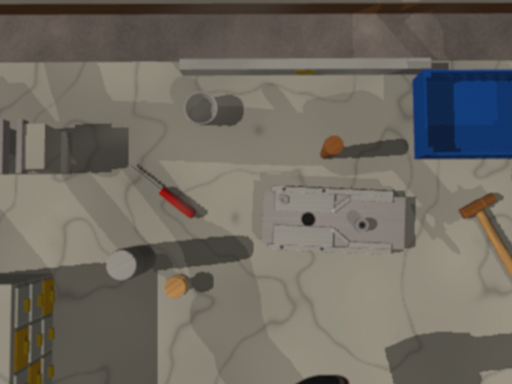

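View pics/topcrop.png

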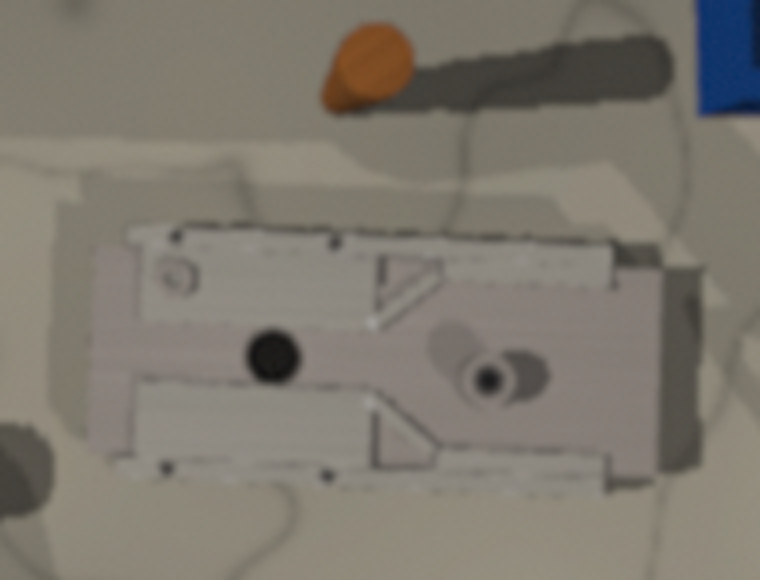

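View pics/scene0.png

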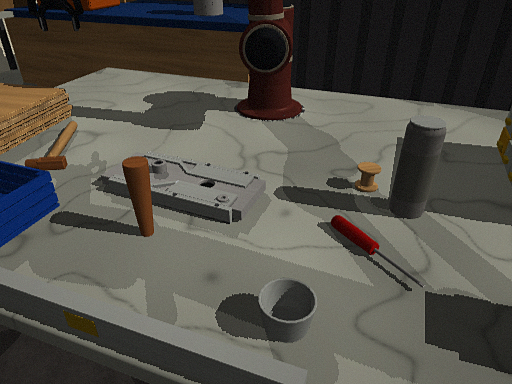

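```bash
python3 - <<'E'
from h import *
C=cal('top')
def c(u,v,z): return ray(C,240+u/4-.375,130+v/4-.375,z)
P=dict(pocket=c(273,357,.028),nut=c(488,380,.048),cu0=c(140,322,.032),cu1=c(375,328,.032),cl0=c(135,380,.032),cl1=c(372,398,.032),
 TL=c(130,230,.032),TR=c(612,245,.032),BL=c(115,472,.032),BR=c(605,493,.032),washer=c(179,277,.036),legtop=c(374,60,.15),bedR1=c(660,268,.028),bedR0=c(657,480,.028),bedL1=c(95,245,.028),bedL0=c(90,447,.028))
for k,v in P.items(): print(k,v.round(4))
print('cam',(-C[3].T@C[4]).round(3))
d=np.load('pics/top0.npy'); W=cloud(C,d)
for u,v in [(350,200),(290,190),(290,235),(320,218),(362,225),(358,225),(400,200),(450,300)]: print(u,v,W[v,u].round(4))
E
```

```text
pocket [0.5529 0.0469 0.028 ]
nut [ 0.5382 -0.0771  0.048 ]
cu0 [0.5743 0.1263 0.032 ]
cu1 [ 0.5696 -0.0137  0.032 ]
cl0 [0.5399 0.1296 0.032 ]
cl1 [ 0.528  -0.0113  0.032 ]
TL [0.6292 0.1317 0.032 ]
TR [ 0.618  -0.1566  0.032 ]
BL [0.4856 0.142  0.032 ]
BR [ 0.4705 -0.1489  0.032 ]
washer [0.6008 0.103  0.036 ]
legtop [0.7119 0.0032 0.15  ]
bedR1 [ 0.6042 -0.1863  0.028 ]
bedR0 [ 0.4776 -0.1813  0.028 ]
bedL1 [0.6207 0.1526 0.028 ]
bedL0 [0.5004 0.1566 0.028 ]
cam [0.55  0.17  1.185]
350 200 [ 0.5969 -0.0534  0.0348]
290 190 [0.622  0.0892 0.033 ]
290 235 [0.515  0.0904 0.0331]
320 218 [0.5547 0.018  0.0288]
362 225 [ 0.5373 -0.0783  0.0468]
358 225 [ 0.5374 -0.0684  0.0488]
400 200 [ 0.5962 -0.1752  0.0272]
450 300 [ 0.353  -0.2992  0.0006]
```

```bash
cat >> h.py <<'E'
a0=0.0456; ex=np.array([np.sin(a0),np.cos(a0),0]); ey=np.array([-np.cos(a0),np.sin(a0),0])
M0=np.array([0.5529,0.0469,0])-0.059*ex
def J(x,y,z): return M0+x*ex+y*ey+np.array([0,0,z])
def inJ(P): P=np.asarray(P)-M0; return np.array([P@ex,P@ey,P[2]])
E
python3 - <<'E'
from h import *
for yaw in (np.pi/2-a0,-np.pi/2-a0):
    print(yaw,solve_ik(list(J(-.11,.009,.2)),[np.pi,0,yaw]),solve_ik(list(J(.06,.0,.05)),[np.pi,0,yaw]))
print(inJ([.5382,-.0771,.048]))
goto(list(J(-.07,0.0,.22)),[np.pi,0,np.pi/2-a0])
gripper_to(0.235,20)
p,d=save('wrist','w1.png'); C=cal('wrist'); np.savez('pics/w1cal.npz',f=C[0],cx=C[1],cy=C[2],R=C[3],t=C[4])
print(get_clock(),get_eef_pos(),get_finger_gap(),-C[3].T@C[4])
print(proj(C,J(.059,0,.028)),proj(C,J(0,.0175,.032)),proj(C,J(0,-.0175,.032)),proj(C,J(-.065,.0095,.048)))
print(spot_in('wrist','nut_center'))
E
```

```text
1.5251963267948965 [-0.3582251  -0.10571589  1.8209999   0.          1.42630864 -0.3126251 ] [-4.76818514e-02  7.20375752e-02  1.91435925e+00 -4.44089210e-16
  1.15519583e+00 -2.08185140e-03]
-1.6163963267948966 [-3.58225103e-01 -1.05715888e-01  1.82099990e+00 -4.44089210e-16
  1.42630864e+00  2.82896755e+00] None
[-0.06554119  0.00903228  0.048     ]
3.7 [ 0.5470118  -0.08194655  0.21998372] 0.23106413009101537 [ 0.54967299 -0.01493444  0.36242159]
[257.63202368  63.53473598] [242.66997863 117.88995966] [272.57790921 117.8860633 ] [249.55225294 175.17526641]
[{'box': [251.4, 176.0, 25.8, 30.4], 'p': 0.65}]
```

View pics/w1.png

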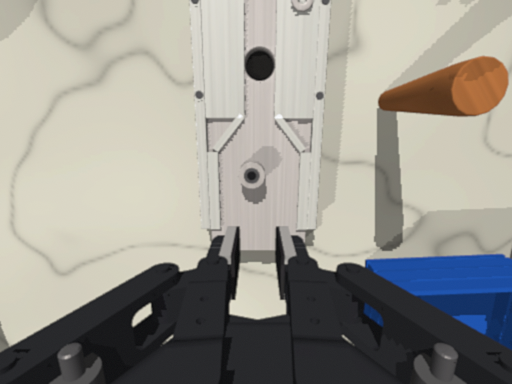

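```bash
cat >> h.py <<'E'
M0=M0-0.0012*ey
E
python3 - <<'E'
from h import *
goto(list(J(-.108,.009,.09)),[np.pi,0,np.pi/2-a0])
print(movel(list(J(-.108,.009,.034)),speed=.06,until_force=4), get_contact_force())
p,d=save('wrist','w2.png'); C=cal('wrist'); W=cloud(C,d)
print(get_clock(),get_eef_pos(),get_finger_gap(),spot_in('wrist','nut_center'))
np.save('pics/w2W.npy',W)
E
python3 -c "
import cv2;a=cv2.imread('pics/w2.png');cv2.imwrite('pics/w2b.png',cv2.resize(a[0:300,130:390],None,fx=2,fy=2))"
```

```text
False [ 0.22294673 -0.99343082 -0.29039085]
5.4833 [ 0.53799278 -0.11976347  0.03462251] 0.23234160392051778 [{'box': [258.8, 170.5, 64.7, 68.6], 'p': 0.66}]
```

View pics/w2b.png

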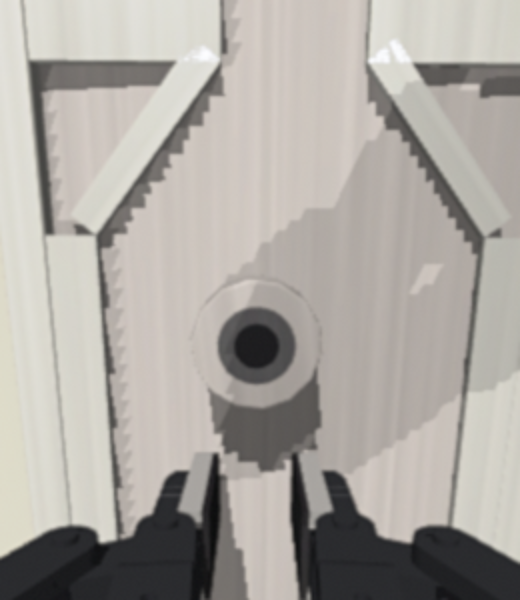

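```bash
python3 - <<'E'
from h import *
def st(k): print(k,round(get_clock(),2),inJ(get_eef_pos()).round(4),np.round(get_contact_force(),2))
st(0)
r=movel(list(J(-.088,.009,.034)),speed=.025,until_force=4); st(r)
if not r: r=movel(list(J(-.036,0.0,.034)),speed=.02,until_force=4); st(r)
save('wrist','w3.png'); print(spot_in('wrist','nut_center'))
E
python3 -c "
import cv2;a=cv2.imread('pics/w3.png');cv2.imwrite('pics/w3b.png',cv2.resize(a[0:300,130:390],None,fx=2,fy=2))"
```

```text
0 5.53 [-0.1081  0.0085  0.0346] [ 0.41  0.03 -0.21]
False 6.48 [-0.088  0.009  0.034] [-0.16  0.41  0.28]
False 9.28 [-0.036 -0.     0.034] [ 0.45 -0.74 -0.56]
[{'box': [259.3, 206.9, 61.4, 67.9], 'p': 0.7}]
```

View pics/w3b.png

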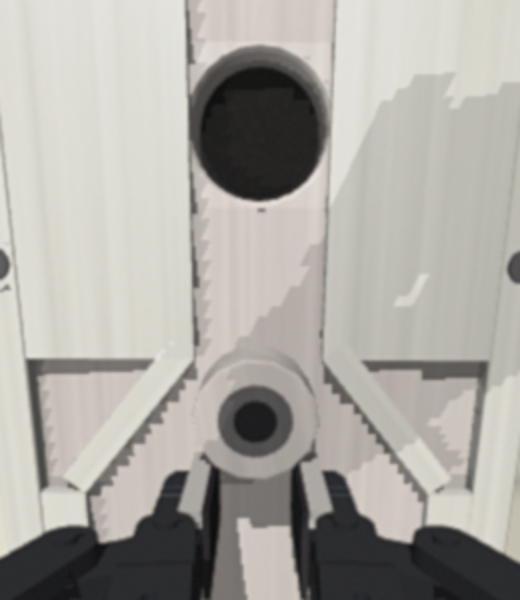

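```bash
python3 - <<'E'
from h import *
def st(k): print(k,round(get_clock(),2),inJ(get_eef_pos()).round(4),np.round(get_contact_force(),2))
r=movel(list(J(.015,-.0005,.034)),speed=.02,until_force=4); st(r)
if not r: r=movel(list(J(.05,-.0005,.034)),speed=.012,until_force=4); st(r)
save('wrist','w4.png'); print(spot_in('wrist','nut_center'))
E
python3 -c "
import cv2;a=cv2.imread('pics/w4.png');cv2.imwrite('pics/w4b.png',cv2.resize(a[0:300,130:390],None,fx=2,fy=2))"
```

```text
False 12.07 [ 0.015  -0.0005  0.034 ] [ 0.03 -0.01  1.57]
True 13.98 [ 0.039  -0.0004  0.0338] [-0.49 -2.6   1.34]
[{'box': [259.2, 203.2, 63.9, 61.3], 'p': 0.86}]
```

View pics/w4b.png

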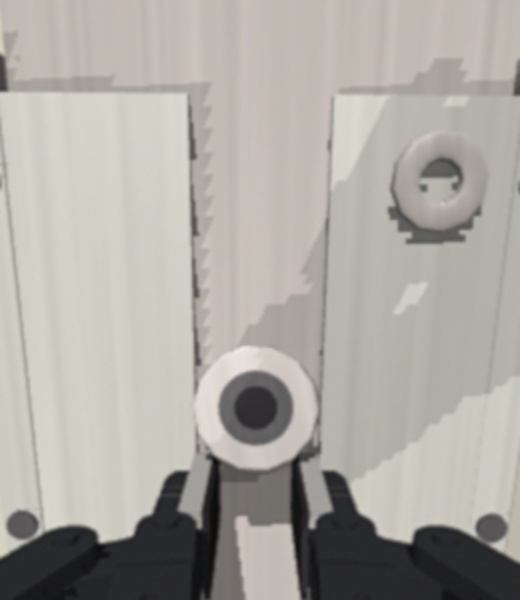

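```bash
python3 - <<'E'
from h import *
print(get_contact_force())
C=cal('wrist'); W=cloud(C,np.load('pics/w4.npy'))
for u,v in [(237,205),(279,205),(258,178),(258,155),(215,120),(258,100),(337,115)]: print((u,v),W[v,u].round(4),inJ(W[v,u]).round(4))
W=np.load('pics/w2W.npy'); print([W[v,u].round(4) for u,v in [(235,172),(281,172),(258,130)]])
E
```

```text
[ 0.58890333 -2.89586352  1.26752706]
(237, 205) [0.5439 0.0533 0.0455] [0.065  0.0105 0.0455]
(279, 205) [0.565  0.0521 0.0445] [ 0.0647 -0.0107  0.0445]
(258, 178) [0.555  0.0655 0.0398] [ 0.0776 -0.      0.0398]
(258, 155) [0.5554 0.0756 0.0271] [ 0.0877 -0.      0.0271]
(215, 120) [0.5341 0.0949 0.0304] [0.1061 0.0222 0.0304]
(258, 100) [0.5567 0.1038 0.0284] [0.116  0.     0.0284]
(337, 115) [0.5969 0.0946 0.0301] [ 0.1087 -0.0406  0.0301]
[array([ 0.5288, -0.0762,  0.0474]), array([ 0.551 , -0.0774,  0.0469]), array([ 0.5408, -0.0577,  0.0284])]
```

```bash
python3 - <<'E'
from h import *
movel(list(J(.034,-.0005,.034)),speed=.02); hold(.2)
p,d=save('wrist','w5.png'); C=cal('wrist'); W=cloud(C,d); print(get_clock(),get_contact_force())
b=spot_in('wrist','nut_center'); print(b)
Z=W.reshape(-1,3); q=np.array([inJ(x) for x in W[90:290,180:340].reshape(-1,3)])
for x in np.arange(.03,.09,.004):
    m=(abs(q[:,0]-x)<.002)&(abs(q[:,1])<.013)&(abs(q[:,1])>.006); print(round(x,3),np.percentile(q[m,2],[10,50,90]).round(4) if m.any() else None)
E
python3 -c "
import cv2;a=cv2.imread('pics/w5.png');cv2.imwrite('pics/w5b.png',cv2.resize(a[0:300,130:390],None,fx=2,fy=2))"
```

```text
14.75 [-0.15990788 -0.38883149 -0.05774427]
[{'box': [257.2, 201.6, 60.7, 68.1], 'p': 0.83}]
0.03 [0.0275 0.0441 0.0712]
0.034 [0.0274 0.0566 0.0745]
0.038 [0.0274 0.062  0.0779]
0.042 [0.0283 0.0705 0.0776]
0.046 [0.0417 0.0647 0.0883]
0.05 [0.041  0.0977 0.1029]
0.054 [0.0408 0.0417 0.1027]
0.058 [0.0407 0.0414 0.0422]
0.062 [0.0406 0.0414 0.0423]
0.066 [0.0409 0.0415 0.0422]
0.07 [0.0267 0.041  0.042 ]
0.074 [0.0268 0.0283 0.0411]
0.078 [0.027  0.0278 0.0287]
0.082 [0.027  0.0278 0.0285]
0.086 [0.027  0.0277 0.0286]
```

View pics/w5b.png

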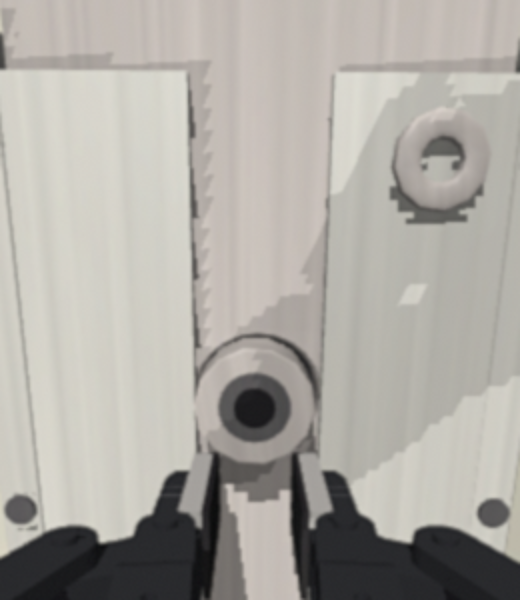

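```bash
python3 - <<'E'
from h import *
def st(k): print(k,round(get_clock(),2),inJ(get_eef_pos()).round(4),np.round(get_contact_force(),2))
movel(list(J(.034,-.0005,.075)),speed=.08)
gripper_to(0.0,20)
movel(list(J(.0595,-.0003,.06)),speed=.06); movel(list(J(.0595,-.0003,.047)),speed=.03); hold(.2); st('above')
r=movel(list(J(.0595,-.0003,.034)),speed=.005,until_force=11); st(r); hold(.2); st('held')
E
```

```text
above 17.23 [ 0.0595 -0.0005  0.0473] [ 0.68  0.2  -0.57]
False 19.98 [ 0.0595 -0.0005  0.0347] [-3.58  0.36  6.86]
held 20.18 [ 0.0595 -0.0005  0.0347] [-2.96  0.    6.86]
```

```bash
python3 - <<'E'
from h import *
def st(k): print(k,round(get_clock(),2),inJ(get_eef_pos()).round(4),np.round(get_contact_force(),2))
r=movel(list(J(.0595,-.0003,.032)),speed=.004,until_force=6); st(r); hold(.2); st('held')
movel(list(J(.0595,-.0003,.05)),speed=.02); movel(list(J(-.02,0,.13)),speed=.1); hold(.2); st('up')
p,d=save('wrist','w6.png'); C=cal('wrist'); W=cloud(C,d)
b=spot_in('wrist','nut_center'); print(b)
q=np.array([inJ(x) for x in W.reshape(-1,3)])
for x in np.arange(.04,.09,.004):
    m=(abs(q[:,0]-x)<.002)&(abs(q[:,1])<.013)&(abs(q[:,1])>.006); print(round(x,3),np.percentile(q[m,2],[10,50,90]).round(4) if m.any() else None)
E
python3 -c "
import cv2;a=cv2.imread('pics/w6.png');cv2.imwrite('pics/w6b.png',cv2.resize(a[0:300,130:390],None,fx=2,fy=2))"
```

```text
False 20.82 [ 0.0595 -0.0006  0.0335] [-5.77  0.28 11.95]
held 21.02 [ 0.0595 -0.0006  0.0335] [-6.47  0.65 12.23]
up 23.55 [-0.0196  0.0003  0.1295] [-0.79  0.94  0.19]
[{'box': [259.1, 106.0, 37.5, 44.0], 'p': 0.87}]
0.04 [0.0271 0.028  0.0289]
0.044 [0.0055 0.0267 0.0287]
0.048 [0.0108 0.0364 0.0374]
0.052 [0.0354 0.0365 0.0374]
0.056 [0.0355 0.0364 0.0372]
0.06 [0.0358 0.0367 0.0375]
0.064 [0.0357 0.0365 0.0375]
0.068 [0.0357 0.0364 0.0374]
0.072 [0.027  0.036  0.0373]
0.076 [0.027  0.0278 0.0291]
0.08 [0.027  0.0279 0.0289]
0.084 [0.0271 0.0279 0.0287]
0.088 [0.0271 0.0279 0.0286]
```

View pics/w6b.png

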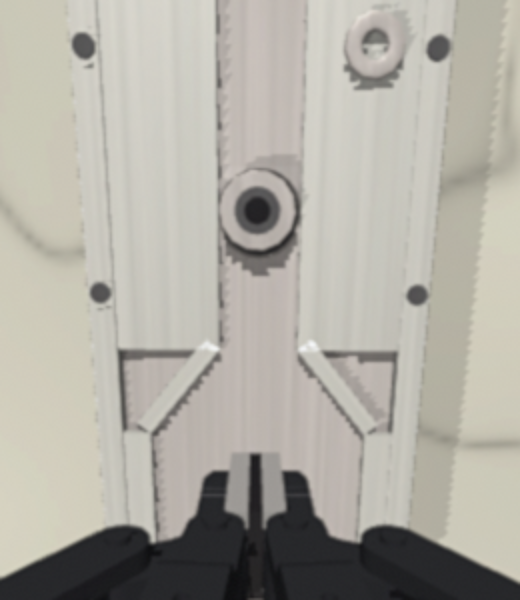

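The picture shows the nut flat and centred in the pocket at crop pixel (258,210). Its top is 8.6 mm above the bed by depth (9 mm is fully home), and the washer at (375,45) is still in place.

```bash
python3 - <<'E'
from h import *
print(get_contact_force()); sign_off(); print(get_clock())
E
```

```text
[ 0.51996826 -0.55585329 -0.85206941]
the job is handed in; nothing more can be done
the job is handed in; nothing more can be done
```

The nut is in the pocket and pressed home, and the job is handed in. The clock read about 23.6 s just before I handed it in, out of 54 s. No verdict was reported.

- **Pushing:** I cradled the nut between the partly open fingers and pushed it at about 25 mm/s or less, through the funnel and along the channel. It met the pocket's wall about 60 mm past the mouth, with about 3 N on the wrist. While still pushed it seemed slightly tilted, so I backed off 5 mm and it settled flat, its top about 41.5 mm above the table.
- **Pressing:** With the fingers shut I pressed straight down in two steps, about 7 N and then 12 N. The fingertips went down to 33.5 mm above the table, so the pad had sunk and the spring behind it was giving. I then let go and lifted clear.
- **Last checks:** By depth the nut's top is level, about 36.5 mm above the table and 8.6 mm above the measured bed (9 mm is fully home). That puts its centre at about 26.5 to 27 mm. The last picture shows it centred in the channel. The wrist force was about 1 N, which is near its noise.
- **Bystanders:** The washer looked undisturbed in the last pictures. I did not look again at the chair leg or the screwdriver, but the arm never went near them.
- **Disagreement:** The top and wrist cameras differed by about 2 mm sideways. I used a value in between, and it fitted.

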